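Gauge a sample vial and hold it over the free carousel pocket

ROBOT

A 6-joint arm with a two-finger parallel gripper is mounted at the origin on the work surface. World frame = base frame: x ahead of the robot, y to its left, z up, the work surface at z = 0. Lengths are in m, angles in rad, forces in N, time in s.
With the tool pointing down it reaches from about 0.275 to 0.875 m from the base axis. Payload 12.5 kg.
Tool frame: the origin (TCP) lies at the very end of the fingers, on their centre line; the grasp point (between the pads) lies 19 mm behind it (hold_point_z is the distance from the TCP to the grasp point, in m); z points along the fingers, y is the line along which they close (so a half turn about z gives the same grasp; the last joint's range is limited). The gripper opens to 85 mm and grips with 20 to 120 N. Pads are 22 mm wide; open, the fingers measure 114 mm over their backs; the gripper's body (76 mm by 85 mm) begins 54 mm behind the grasp point. The pads swing forward as they close: fully open they stand 13 mm farther back than shut.
Start: joints at [1.131, 0.351, 1.652, -0, 1.139, -0.085], TCP at [0.191, 0.516, 0.21] pointing down, gripper open.
Joint ranges: [-2.75, 2.75], [-0.79, 2.1], [0.01, 2.65], [-1.57, 4.71], [0.07, 3.14], [-2.87, 2.87]. Speed limits (rad/s): [2.22, 2.22, 2.79, 3.14, 3.14, 3.14].

INTERFACE

Orientations are given as [roll, pitch, yaw] about the fixed x, y, z axes, in that order (R = Rz(yaw) Ry(pitch) Rx(roll)).
In Python, from workcell import * gives the robot as it stands.
- The arm moves only by the tool carry_out, never from a script. Its argument "steps" is a list of rows, each an object of numbers: "ax", "ay", "az": the turn, a rotation vector about the tool's x, y, z in rad; "x", "y", "z": the shift along the tool's x, y, z in cm; "fingers": the finger opening in cm, from 0 to 8.54. In form: [{"ax": .., "ay": .., "az": .., "x": .., "y": .., "z": .., "fingers": ..}, ...]. A call has 1 to 20 rows; each row shifts and turns the commanded pose from where the row before left it, along the tool's axes as they then stand; what a row does not reach is not made up. A row lasts 1/12 s, in which the tool goes at most 41.7 mm and 7.16 degrees, less where a joint would pass 70% of its speed; a pose out of reach is approached as far as the arm can. A call is refused whole if a number of a shift passes 4.17 or a number of a turn 0.125, either way. A call with a gripper value outside its range is refused whole. The fingers move at their own pace and stop on an object; the grip force is fixed at half the most. Time passes only in rows, so rows that do not move let the fingers close. It gives the time, the measured TCP pose, the force, the opening and the grip force at its end, in the units of the state.
- state(): the state, without advancing time (a new reading comes with each control period).
- grab_frame(name): name is "side" or "top" or "wrist"; returns a dict with "frame" (420x560x3 uint8, blue, green, red), "fov_y" (degrees; the focal length in pixels is half the picture's height over the tangent of half this angle, whatever the lens; pixels are square), "cx", "cy" (the principal point, pixels), "k1" (the pictures are not rectified: a ray, as slopes to the right and down, at radius r is drawn at 1 + k1 r^2 times it, then the intrinsics apply), "R" (3x3) and "t" (3): a world point X has camera coordinates R X + t. Camera axes: x right, y down, z forward; pixel columns grow to the right and rows downward; lengths in m; the calibration is good to about 2 mm. A picture is of the moment at which its call begins. There is no depth.
- finish_job(): hands the job in; it is judged then, once.
The state is a dict: "clock": time; "q": joint angles; "qvel": joint speeds; "joint_torque": joint torques, N m; "position": TCP position; "eef_rot": TCP orientation; "wrist_force": force on the tool from outside, world axes, zero at the start; "ft_torque": the same for the moment, N m; "grip_width": finger opening in m; "gripper_force": force on a finger pad.
Only numpy, scipy, OpenCV 4.12 (cv2) and the standard library are available. Lean on these libraries where they do the work, as an engineer would, in place of code of your own. Each camera call takes 0.05 s, during which the arm holds its last target. There are 200 camera calls.

TASK

Two capped vials stand on the bench and only one is slim enough for the sampler: find it by sliding it down into the bore of the aluminium gauge block, fully home, and lift it out again; leave the one that does not fit standing upright on the bench. Then carry the slim vial over the sampler's guard and hold it still and upright about 1 cm above the empty carousel pocket, in line with it, and finish while still holding it there. Touch no part of the sampler, tip neither vial over, and leave everything else on the bench alone.

Things in the scene. Friction and masses are not known exactly. Their poses are not given: they have to be found in the camera images.
- vial_a_mid (a point): centre (half-way up, 36 mm above the foot) of one of the two loose capped amber vials standing on the bench, 72 mm tall: straight body 50 mm tall, a 20 mm neck, and a black cap 30 mm across and 16 mm tall (from 56 to 72 mm above the foot), 45 g or so. One of the two has a 25 mm body, the other a 30 mm body; they look the same from above; the gauge tells which is which. z is up along the vial
- vial_a_base (a point): centre of the underside of that same vial (36 mm below vial_a_mid), z up along the vial
- vial_b_mid (a point): centre (half-way up, 36 mm above the foot) of the other of the two loose capped vials, 72 mm tall, cap 30 mm across and 16 mm tall at the top; body 25 or 30 mm. z is up along the vial
- vial_b_base (a point): centre of the underside of that other vial (36 mm below vial_b_mid), z up along the vial
- gauge_mouth (a point): centre of the mouth of the blind bore in the top of the gauge, a fixed aluminium block 70 x 70 x 36 mm on the bench; bore 27.5 mm across, 26 mm deep, slightly chamfered; z up out of the bore. The 25 mm vial slides to the bottom, the 30 mm vial stops at the mouth
- pocket (a point): centre of the mouth (upper rim) of the one empty pocket of the carousel, 95 mm above the bench; the pocket is an upright tube 36 mm outside, 28 mm inside, 50 mm deep; z up. It is one of 12 on a 170 mm circle, 44 mm apart; the 11 others hold fixed capped vials whose tops stand 24 mm above the mouths. The carousel turns if it is knocked
- sampler: the sampler, fixed on the bench; origin at bench height on the carousel's axis, z up, carousel 212 mm across. On its -y side, 128 mm from the axis, stands an upright sheet guard 240 mm long (along x), 5 mm thick, its top 130 mm above the bench, between the gauge and the carousel. On its +y side, 240 mm from the axis, a black tower 130 x 100 mm, top 200 mm above the bench. The hub's top is 128 mm above the bench
- spare_cap: bystander, leave alone: loose black cap lying on the bench among the vials, 30 mm across, 16 mm tall; origin under its centre
- screwdriver: bystander, leave alone: screwdriver with a grey handle lying on the bench, 120 mm long; origin at its middle on the bench
- beaker: bystander, leave alone: clear open beaker, 60 mm across, 70 mm tall; origin under its centre
- solvent: bystander, leave alone: amber solvent bottle, 64 mm across, 130 mm tall; origin under its centre
- septa_jar: bystander, leave alone: white jar, 56 mm across, 60 mm tall; origin under its centre
- tip_box: bystander, leave alone: grey closed tip box 90 x 120 x 50 mm; origin under its centre
There are look-alikes about, which are no part of the job. What is shaped like the part that bears vial_a_mid but pink or yellow is not meant.

How it is judged:
On the way, in this order (a step that is already met when the one before it is completed fails the run):
1. the slim vial is fully home in the gauge's bore (z of vial_a_base in the frame of gauge_mouth below -0.022 m and horizontal distance between vial_a_base and gauge_mouth below 0.004 m and angle between vial_a_mid's own z axis and vertical below 0.12 rad), for 0.2 s.
2. the slim vial is lifted clear of the gauge (z of vial_a_base in the frame of gauge_mouth above 0.005 m), for 0.1 s.
At the end, for the whole second after the job is handed in: The 25 mm vial, after going fully home in the gauge, is held still and upright (0.12 rad) in the gripper, foot 3 to 20 mm above the empty pocket's mouth and within 6 mm of its axis, sampler untouched; the 30 mm vial stands upright on the bench, released (z of vial_a_base in the frame of pocket between 0.003 and 0.02 m and horizontal distance between vial_a_base and pocket below 0.006 m and angle between vial_a_mid's own z axis and vertical below 0.12 rad and linear speed of vial_a below 0.02 m/s and contact force between the fingers and vial_a above 0.5 N and not (contact force between sampler and anything else above 0.5 N) and height (world z) of vial_b_base below 0.008 m and angle between vial_b_mid's own z axis and vertical below 0.1 rad and contact force between the fingers and vial_b below 0.1 N); the arm keeps its last pose, push and grip.
It fails at once if the sampler, its guard or its carousel is touched (over 0.5 N) (contact force between sampler and anything else above 0.5 N).
It fails at once if a vial is tipped over (angle between any of vial_a_mid, vial_b_mid's own z axis and vertical above 0.8 rad).
It fails at once if a bystander is disturbed (moved over 25 mm) (distance of any of spare_cap, screwdriver, beaker, solvent, septa_jar, tip_box from where it was at the start of the episode above 0.025 m).
It also fails if it takes over 72 s, if anything falls off the work surface, if the arm or the gripper's body presses on something with over 40 N, if the wrist force passes 120 N, or if a joint passes its speed limit or range.

## Working session

There is one attempt and no reset: what is moved stays moved. The work goes in short steps, Python scripts to look and compute and a tool call to move; the robot and the scene stay as the last step left them, time stands still between calls to the robot, and variables do not carry over. Pictures are saved under pics/ and viewed, at most 13 in all, crops included, and the job is handed in when it is done.

Besides the shell and the picture viewer there is one more tool, called after "Emit:" by a JSON object that holds its "api" and its "payload". carry_out: Moves the arm, as the interface text tells. Its arguments: {"type":"object","properties":{"steps":{"type":"array","items":{"type":"object","properties":{"ax":{"type":"number"},"ay":{"type":"number"},"az":{"type":"number"},"x":{"type":"number"},"y":{"type":"number"},"z":{"type":"number"},"fingers":{"type":"number"}}}}},"required":["steps"]}

```bash
mkdir -p pics; cat > h.py <<'E'
from workcell import *
import numpy as np, cv2
def K(f):
    fl=210/np.tan(np.radians(f["fov_y"])/2); return np.array([[fl,0,f["cx"]],[0,fl,f["cy"]],[0,0,1]]),np.array([f["k1"],0,0,0,0.])
def ray(f,u,v):
    k,d=K(f); p=cv2.undistortPoints(np.array([[[u,v]]],float),k,d)[0,0]
    R=np.array(f["R"]); return -R.T@np.array(f["t"]), R.T@np.array([p[0],p[1],1])
def at(f,u,v,z):
    c,r=ray(f,u,v); return c+r*(z-c[2])/r[2]
def proj(f,X):
    k,d=K(f); R=np.array(f["R"]); return cv2.projectPoints(np.atleast_2d(np.array(X,float)),cv2.Rodrigues(R)[0],np.array(f["t"],float),k,d)[0][:,0]
def get(n,save):
    f=grab_frame(n); cv2.imwrite("pics/"+save+".png",f["frame"]); np.save("pics/"+save+".npy",f,allow_pickle=True); return f
def load(s): return np.load("pics/"+s+".npy",allow_pickle=True).item()
E
python3 - <<'E'
from h import *
for n in("top","side"):
    f=get(n,n+"0"); print(n,f["fov_y"],f["cx"],f["cy"],f["k1"],-np.array(f["R"]).T@f["t"])
a=[load(n+"0")["frame"] for n in("top","side")]
cv2.imwrite("pics/top1.png",cv2.resize(a[0],(800,600),interpolation=3))
cv2.imwrite("pics/side1.png",cv2.resize(a[1],(800,600),interpolation=3))
print(state())
E
```

```text
top 51.115504714844654 275.5965125128638 212.329378953659 -0.09919827011719586 [ 0.3738142  -0.18309654  0.9476067 ]
side 53.117742616470245 277.0847312928519 210.1276641062216 -0.12461302283291327 [ 0.45979021 -0.87653007  0.55602053]
{'clock': 0.1, 'q': array([ 1.13138836e+00,  3.51170198e-01,  1.65238072e+00, -2.72576782e-05,
        1.13906069e+00, -8.45642843e-02]), 'qvel': array([ 4.08315026e-04, -1.73907707e-03, -1.58300590e-03,  5.37498679e-04,
        6.73361329e-04, -4.62572301e-05]), 'joint_torque': array([-5.40334327e-05, -5.06840122e+01, -2.91873926e+01, -1.43848738e-04,
        2.79178777e-03,  1.63785137e-05]), 'position': array([0.19092197, 0.51545856, 0.20981107]), 'eef_rot': array([-3.14057525e+00, -6.14079496e-05,  2.78676036e+00]), 'wrist_force': array([-0.6974821 ,  0.47364261, -1.04884287]), 'ft_torque': array([-0.0102606 ,  0.01822862,  0.06461613]), 'gripper_force': 0.0, 'grip_width': 0.08535875147913695}
```

View pics/top1.png

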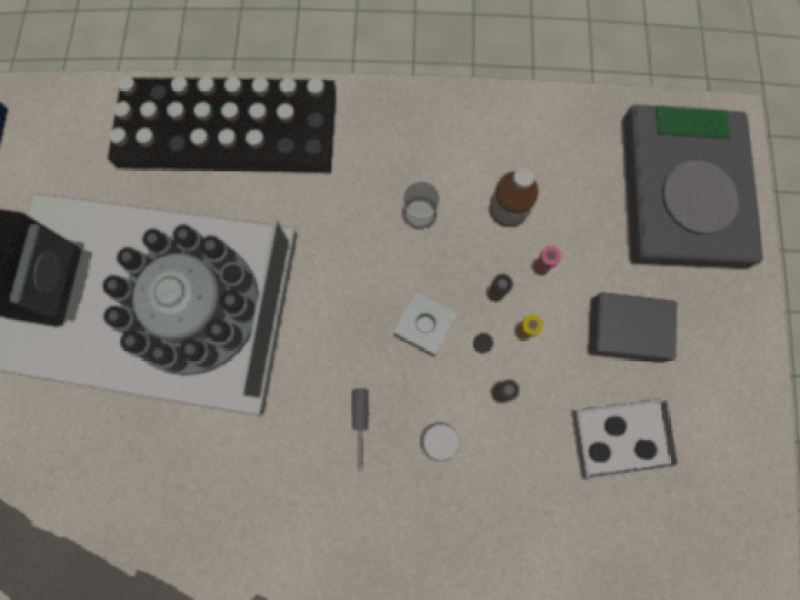

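View pics/side1.png

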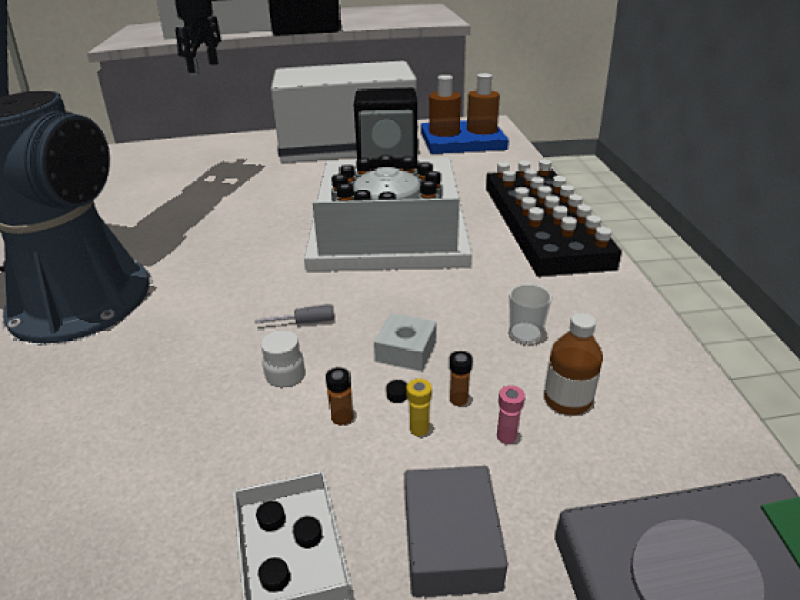

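The top view shows two black-capped amber vials at about (503,283) and (508,390) in the 800-px picture. The pink (550,257) and yellow (532,325) ones are decoys, and (483,343) is the loose cap. The gauge bore is at (426,323). The carousel's empty pocket looks to be near (232,273). I'll confirm all of these in an enlarged crop.

```bash
python3 - <<'E'
from h import *
t=load("top0")["frame"]; s=load("side0")["frame"]
def c(im,x,y,w,h,k): return cv2.resize(im[y:y+h,x:x+w],None,fx=k,fy=k,interpolation=cv2.INTER_CUBIC)
A=c(t,270,180,100,110,4)   #400x440
B=c(t,70,150,120,115,3)    #360x345
C=c(s,220,215,120,90,3)    #360x270
im=np.zeros((600,800,3),np.uint8)
im[:440,:400]=A; im[:345,410:770]=B; im[330:600,410:770]=C
cv2.imwrite("pics/crop1.png",im)
E
```

```text
(no output)
```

View pics/crop1.png

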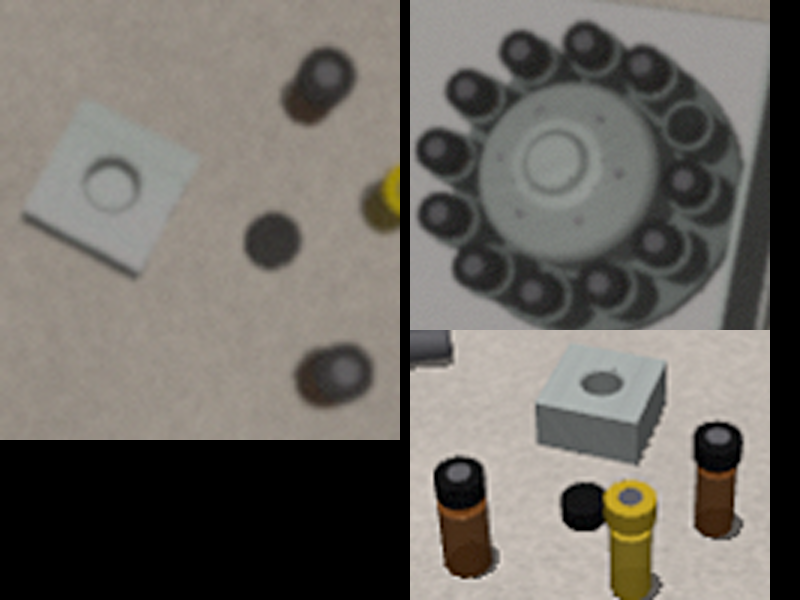

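The crop shows the empty pocket ring at about (688,124). The gauge bore is at (112,185), and the vial caps are at (328,75) and (347,373). In the side view, body-to-cap ratios are about 0.83 for the right vial (718,436), so it's slim, and about 0.97 for the left one, so it's the 30 mm vial. The pink and yellow vials are excluded by colour.

```bash
python3 - <<'E'
from h import *
np.set_printoptions(precision=4,suppress=True)
T=load("top0");S=load("side0")
def A(u,v): return (u+.5)/4-.5+270,(v+.5)/4-.5+180
def B(u,v): return (u-410+.5)/3-.5+70,(v+.5)/3-.5+150
def C(u,v): return (u-410+.5)/3-.5+220,(v-330+.5)/3-.5+215
for n,p,z in[("slim",A(328,75),.072),("fat",A(347,373),.072),("gauge",A(112,185),.036),("cap",A(272,241),.016),("pocket",B(688,124),.095),("hub",B(555,161),.128)]: print(n,at(T,*p,z))
for n,p,z in[("slim",C(718,436),.072),("fat",C(459,472),.072),("gauge",C(603,383),.036)]: print("side",n,at(S,*p,z))
# carousel geometry: cap tops z=.119
P=[(588,43),(524,53),(473,92),(441,152),(443,213),(480,267),(541,292),(606,284),(660,241),(689,181),(649,69)]
X=np.array([at(T,*B(*p),.119)[:2] for p in P])
from scipy.optimize import least_squares
ang=np.array([-k for k in range(0,10)]+[1])*np.pi/6
for s in(1,-1):
    r=least_squares(lambda q:(X-q[:2]-.085*np.c_[np.cos(q[2]-s*ang),np.sin(q[2]-s*ang)]).ravel(),[*X.mean(0),.2])
    print(s,r.x,r.cost**.5, r.x[:2]+.085*np.array([np.cos(r.x[2]-s*np.pi/3),np.sin(r.x[2]-s*np.pi/3)]))
print(at(T,*B(770,10),.1))
E
```

```text
slim [ 0.5937 -0.3279  0.072 ]
fat [ 0.4416 -0.3382  0.072 ]
gauge [ 0.5387 -0.2199  0.036 ]
cap [ 0.515  -0.3074  0.016 ]
pocket [0.5889 0.0574 0.095 ]
hub [0.5528 0.1334 0.128 ]
side slim [ 0.5966 -0.3225  0.072 ]
side fat [ 0.4437 -0.3318  0.072 ]
side gauge [ 0.542  -0.2163  0.036 ]
1 [ 0.5519  0.1304 -0.0851] 0.0033254474076905775 [0.5879 0.0535]
-1 [0.545  0.1442 1.0114] 0.2659556623178363 [0.5051 0.2193]
[0.6697 0.0072 0.1   ]
```

Now moving over the slim vial, at about (0.595,-0.325).

Emit:
{"api": "carry_out", "payload": {"steps": [{"z":-1,"fingers":6.5},{"x":-1.7,"y":-1.6},{"x":-1.7,"y":-1.6},{"x":-1.7,"y":-1.6},{"x":-1.7,"y":-1.6},{"x":-1.7,"y":-1.6},{"x":-1.7,"y":-1.6},{"x":-1.7,"y":-1.6},{"x":-1.7,"y":-1.6},{"x":-1.7,"y":-1.6},{"x":-1.7,"y":-1.6},{"x":-1.7,"y":-1.6},{"x":-1.7,"y":-1.6},{"x":-1.7,"y":-1.6},{"x":-1.7,"y":-1.6},{"x":-1.7,"y":-1.6},{"x":-1.7,"y":-1.6},{"x":-1.7,"y":-1.6},{"x":-1.7,"y":-1.6},{"x":-1.7,"y":-1.6}]}}

```text
validation failed for argument at $.st...
```

Emit:
{"api": "carry_out", "payload": {"steps": [{"x":-1.7,"y":-1.7},{"x":-1.7,"y":-1.7},{"x":-1.7,"y":-1.7},{"x":-1.7,"y":-1.7},{"x":-1.7,"y":-1.7},{"x":-1.7,"y":-1.7},{"x":-1.7,"y":-1.7},{"x":-1.7,"y":-1.7},{"x":-1.7,"y":-1.7},{"x":-1.7,"y":-1.7},{"x":-1.7,"y":-1.7},{"x":-1.7,"y":-1.7},{"x":-1.7,"y":-1.7},{"x":-1.7,"y":-1.6},{"x":-1.7,"y":-1.6},{"x":-1.7,"y":-1.6},{"x":-1.7,"y":-1.6},{"x":-1.7,"y":-1.6},{"x":-1.7,"y":-1.6},{"x":-1.7,"y":-1.6}]}}

```text
validation failed for argument at $.st...
```

```bash
python3 - <<'E'
from h import *
f=get("wrist","w1"); s=state(); print(s["position"],s["eef_rot"],s["q"],f["fov_y"],-np.array(f["R"]).T@f["t"])
print([proj(f,x) for x in([.595,-.325,.072],[.54,-.218,.036])])
cv2.imwrite("pics/w1b.png",cv2.resize(f["frame"],(800,600),interpolation=cv2.INTER_CUBIC))
E
```

```text
[0.19093935 0.5155018  0.20991644] [-3.14074636e+00 -6.24712598e-05  2.78679653e+00] [ 1.13138513e+00  3.51055810e-01  1.65226840e+00 -1.02127805e-05
  1.13911699e+00 -8.46108185e-02] 62.14349150212203 [0.12227508 0.54127897 0.37331628]
[array([[-190.95390812,  656.76292239]]), array([[-120.37327632,  576.82467226]])]
```

View pics/w1b.png

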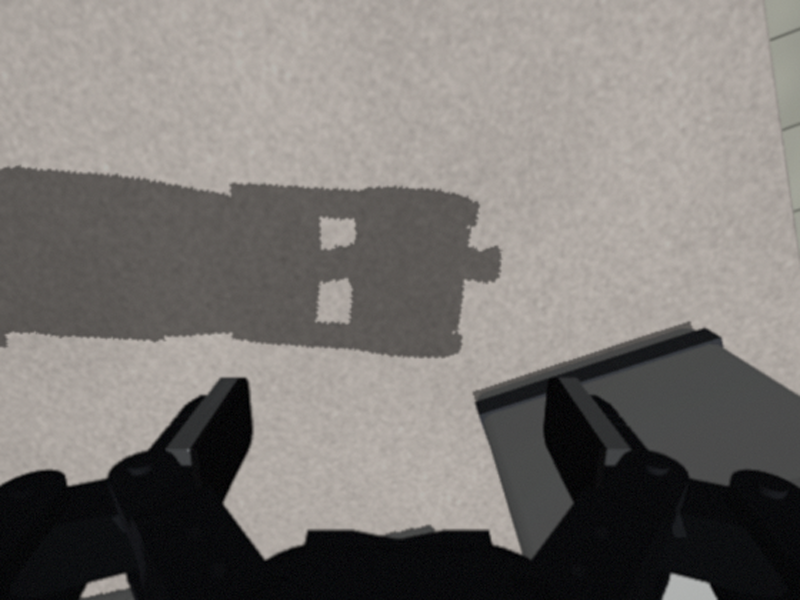

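The call was refused, probably because every field is required. The picture shows bare bench with the tower at the lower right, because the arm hasn't moved. Repeating with all fields filled in.

Emit:
{"api": "carry_out", "payload": {"steps": [{"ax":0,"ay":0,"az":0,"x":0,"y":0,"z":-2,"fingers":6.5},{"ax":0,"ay":0,"az":0,"x":-1.75,"y":-1.6,"z":0,"fingers":6.5},{"ax":0,"ay":0,"az":0,"x":-1.75,"y":-1.6,"z":0,"fingers":6.5},{"ax":0,"ay":0,"az":0,"x":-1.75,"y":-1.6,"z":0,"fingers":6.5},{"ax":0,"ay":0,"az":0,"x":-1.75,"y":-1.6,"z":0,"fingers":6.5},{"ax":0,"ay":0,"az":0,"x":-1.75,"y":-1.6,"z":0,"fingers":6.5},{"ax":0,"ay":0,"az":0,"x":-1.75,"y":-1.6,"z":0,"fingers":6.5},{"ax":0,"ay":0,"az":0,"x":-1.75,"y":-1.6,"z":0,"fingers":6.5},{"ax":0,"ay":0,"az":0,"x":-1.75,"y":-1.6,"z":0,"fingers":6.5},{"ax":0,"ay":0,"az":0,"x":-1.75,"y":-1.6,"z":0,"fingers":6.5},{"ax":0,"ay":0,"az":0,"x":-1.75,"y":-1.6,"z":0,"fingers":6.5},{"ax":0,"ay":0,"az":0,"x":-1.75,"y":-1.6,"z":0,"fingers":6.5},{"ax":0,"ay":0,"az":0,"x":-1.75,"y":-1.6,"z":0,"fingers":6.5},{"ax":0,"ay":0,"az":0,"x":-1.75,"y":-1.6,"z":0,"fingers":6.5},{"ax":0,"ay":0,"az":0,"x":-1.75,"y":-1.6,"z":0,"fingers":6.5},{"ax":0,"ay":0,"az":0,"x":-1.75,"y":-1.6,"z":0,"fingers":6.5},{"ax":0,"ay":0,"az":0,"x":-1.75,"y":-1.6,"z":0,"fingers":6.5},{"ax":0,"ay":0,"az":0,"x":-1.75,"y":-1.6,"z":0,"fingers":6.5},{"ax":0,"ay":0,"az":0,"x":-1.75,"y":-1.6,"z":0,"fingers":6.5},{"ax":0,"ay":0,"az":0,"x":-1.75,"y":-1.6,"z":0,"fingers":6.5}]}}

```text
clock: 1.82
position: [0.3975, 0.114, 0.2303]
eef_rot: [-3.142, -0.0, 2.787]
wrist_force: [0.7, 0.2, 0.1]
grip_width: 0.0654
gripper_force: 0.0
```

Emit:
{"api": "carry_out", "payload": {"steps": [{"ax":0,"ay":0,"az":0,"x":-1.85,"y":-1.7,"z":0,"fingers":6.5},{"ax":0,"ay":0,"az":0,"x":-1.85,"y":-1.7,"z":0,"fingers":6.5},{"ax":0,"ay":0,"az":0,"x":-1.85,"y":-1.7,"z":0,"fingers":6.5},{"ax":0,"ay":0,"az":0,"x":-1.85,"y":-1.7,"z":0,"fingers":6.5},{"ax":0,"ay":0,"az":0,"x":-1.85,"y":-1.7,"z":0,"fingers":6.5},{"ax":0,"ay":0,"az":0,"x":-1.85,"y":-1.7,"z":0,"fingers":6.5},{"ax":0,"ay":0,"az":0,"x":-1.85,"y":-1.7,"z":0,"fingers":6.5},{"ax":0,"ay":0,"az":0,"x":-1.85,"y":-1.7,"z":0,"fingers":6.5},{"ax":0,"ay":0,"az":0,"x":-1.85,"y":-1.7,"z":0,"fingers":6.5},{"ax":0,"ay":0,"az":0,"x":-1.85,"y":-1.7,"z":0,"fingers":6.5},{"ax":0,"ay":0,"az":0,"x":-1.85,"y":-1.7,"z":0,"fingers":6.5},{"ax":0,"ay":0,"az":0,"x":-1.85,"y":-1.7,"z":0,"fingers":6.5},{"ax":0,"ay":0,"az":0,"x":-1.85,"y":-1.7,"z":0,"fingers":6.5},{"ax":0,"ay":0,"az":0,"x":-1.85,"y":-1.7,"z":0,"fingers":6.5},{"ax":0,"ay":0,"az":0,"x":-1.85,"y":-1.7,"z":0,"fingers":6.5},{"ax":0,"ay":0,"az":0,"x":-1.85,"y":-1.7,"z":0,"fingers":6.5},{"ax":0,"ay":0,"az":0,"x":-1.85,"y":-1.7,"z":0,"fingers":6.5},{"ax":0,"ay":0,"az":0,"x":-1.85,"y":-1.7,"z":0,"fingers":6.5},{"ax":0,"ay":0,"az":0,"x":-1.85,"y":-1.7,"z":0,"fingers":6.5},{"ax":0,"ay":0,"az":0,"x":0,"y":0,"z":0,"fingers":6.5}]}}

```text
clock: 3.48
position: [0.6152, -0.3132, 0.2291]
eef_rot: [-3.141, -0.0, 2.785]
wrist_force: [0.6, -1.0, -0.2]
grip_width: 0.0649
gripper_force: 0.0
```

```bash
python3 - <<'E'
from h import *
f=get("wrist","w2"); s=state(); print(s["position"],s["eef_rot"],s["q"],-np.array(f["R"]).T@f["t"])
print([proj(f,x)*10/7 for x in([.595,-.325,.072],[.54,-.218,.036])])
cv2.imwrite("pics/w2b.png",cv2.resize(f["frame"],(800,600),interpolation=cv2.INTER_CUBIC))
E
```

```text
[ 0.61467085 -0.31140096  0.22909756] [ 3.14151574e+00 -1.05476640e-03  2.78510305e+00] [-5.36413390e-01  5.95703591e-01  1.22344852e+00 -1.16629997e-04
  1.32349205e+00 -1.75069146e+00] [ 0.54664353 -0.28730962  0.39264994]
[array([[368.59957767, 236.30864129]]), array([[490.86031743,  94.58938039]])]
```

View pics/w2b.png

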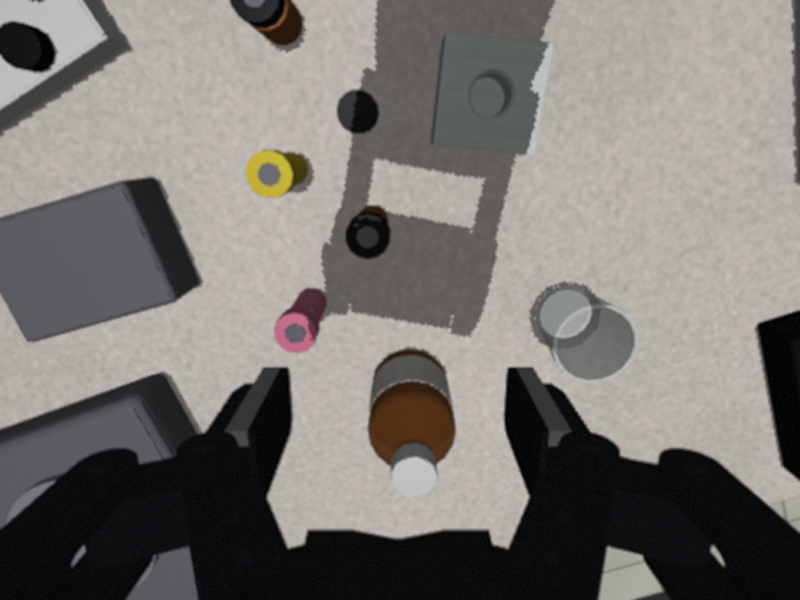

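The wrist picture shows the slim vial's cap at (368,236) and the bore at about (490,94). Both match the predictions to about a millimetre. The solvent cap is at (414,475) and the pink vial at (295,332). I'll compute the clearances and the move.

```bash
python3 - <<'E'
from h import *
from scipy.spatial.transform import Rotation as Ro
np.set_printoptions(precision=4,suppress=True)
f=load("w2"); g=lambda u,v,z:at(f,(u+.5)*.7-.5,(v+.5)*.7-.5,z)
s=state(); R=Ro.from_euler("xyz",s["eef_rot"]).as_matrix(); p=s["position"]; print(p)
V=g(368,236,.072)
for n,X in[("slim",V),("gauge",g(490,94,.036)),("pink",g(295,332,.072)),("solv",g(414,475,.13)),("yel",g(270,174,.072)),("beak",g(594,341,.07))]:
    print(n,X,"tool rel TCP cm",100*R.T@(X-p),"rel vial",100*R.T@(X-V))
E
```

```text
[ 0.6147 -0.3114  0.2291]
slim [ 0.5945 -0.3254  0.072 ] tool rel TCP cm [ 1.3866 -2.0144 15.7111] rel vial [0. 0. 0.]
gauge [ 0.5393 -0.2185  0.036 ] tool rel TCP cm [10.2867  6.071  19.3211] rel vial [8.9001 8.0855 3.61  ]
pink [ 0.6391 -0.3968  0.072 ] tool rel TCP cm [-5.2902 -7.1497 15.7036] rel vial [-6.6768 -5.1353 -0.0074]
solv [ 0.7347 -0.3462  0.13  ] tool rel TCP cm [-12.4725   0.9245   9.8967] rel vial [-13.8591   2.939   -5.8144]
yel [ 0.5366 -0.3686  0.072 ] tool rel TCP cm [ 5.304  -8.0873 15.7147] rel vial [ 3.9174 -6.0729  0.0037]
beak [ 0.7185 -0.2051  0.07  ] tool rel TCP cm [-6.0332 13.5818 15.9044] rel vial [-7.4198 15.5963  0.1934]
```

Emit:
{"api": "carry_out", "payload": {"steps": [{"ax":0,"ay":0,"az":0,"x":0.7,"y":-1.0,"z":1,"fingers":6.5},{"ax":0,"ay":0,"az":0,"x":0.7,"y":-1.0,"z":1.5,"fingers":6.5},{"ax":0,"ay":0,"az":0,"x":0,"y":0,"z":2,"fingers":6.5},{"ax":0,"ay":0,"az":0,"x":0,"y":0,"z":2,"fingers":6.5},{"ax":0,"ay":0,"az":0,"x":0,"y":0,"z":2,"fingers":6.5},{"ax":0,"ay":0,"az":0,"x":0,"y":0,"z":1,"fingers":6.5},{"ax":0,"ay":0,"az":0,"x":0,"y":0,"z":1,"fingers":6.5},{"ax":0,"ay":0,"az":0,"x":0,"y":0,"z":1,"fingers":6.5},{"ax":0,"ay":0,"az":0,"x":0,"y":0,"z":0.5,"fingers":6.5},{"ax":0,"ay":0,"az":0,"x":0,"y":0,"z":0.5,"fingers":6.5},{"ax":0,"ay":0,"az":0,"x":0,"y":0,"z":0,"fingers":6.5},{"ax":0,"ay":0,"az":0,"x":0,"y":0,"z":0,"fingers":6.5},{"ax":0,"ay":0,"az":0,"x":0,"y":0,"z":0,"fingers":6.5}]}}

```text
clock: 4.62
position: [0.5948, -0.3239, 0.106]
eef_rot: [-3.141, 0.001, 2.787]
wrist_force: [-0.6, -0.9, -0.4]
grip_width: 0.0649
gripper_force: 0.0
```

```bash
python3 - <<'E'
from h import *
f=get("wrist","w3"); s=state(); print(s["position"],s["eef_rot"])
print([proj(f,x) for x in([.5945,-.3254,.072],s["position"])])
cv2.imwrite("pics/w3b.png",cv2.resize(f["frame"],(800,600),interpolation=cv2.INTER_CUBIC))
E
```

```text
[ 0.59481352 -0.32391829  0.10596759] [-3.14134922e+00  9.67081416e-04  2.78681140e+00]
[array([[274.80613659, 226.84427668]]), array([[277.20549308, 249.79850731]])]
```

View pics/w3b.png

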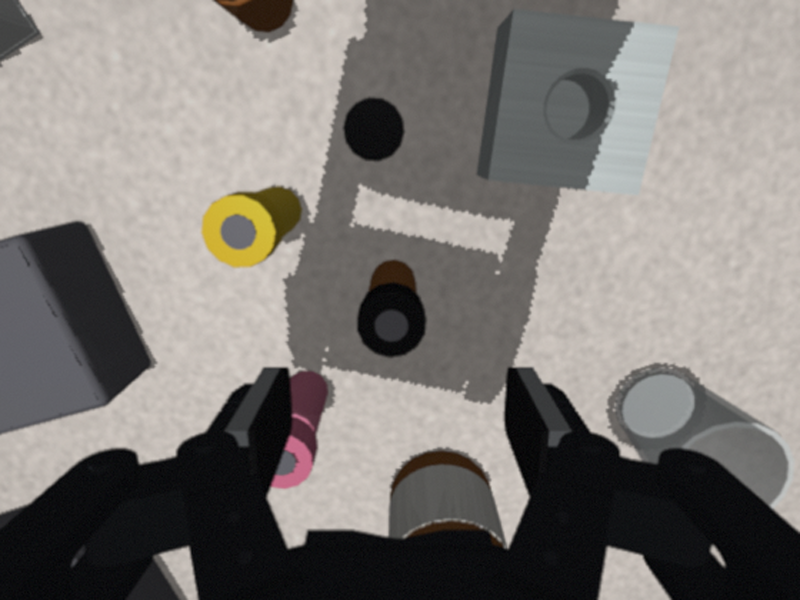

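The cap top centre is at (392,325) and the predicted position was (392.6,324), so the measurement holds. The bore rim is at about (578,104).

```bash
python3 - <<'E'
from h import *
from scipy.spatial.transform import Rotation as Ro
np.set_printoptions(precision=4,suppress=True)
f=load("w3"); g=lambda u,v,z:at(f,(u+.5)*.7-.5,(v+.5)*.7-.5,z)
s=state(); R=Ro.from_euler("xyz",s["eef_rot"]).as_matrix(); p=s["position"]
for n,X in[("slim",g(392,324.5,.072)),("gauge",g(578.5,104,.036))]: print(n,X,100*R.T@(X-p))
# rim ellipse fit on enlarged patch edges
gm=(.5393,-.2185,.036)
a=np.linspace(0,2*np.pi,40); c=proj(f,[[gm[0]+.01375*np.cos(t),gm[1]+.01375*np.sin(t),.036] for t in a])*10/7
im=cv2.imread("pics/w3b.png"); cv2.polylines(im,[np.round(c*8).astype(int)],True,(0,0,255),1,shift=3)
cv2.imwrite("pics/w3c.png",cv2.resize(im[50:160,520:650],None,fx=5,fy=5))
E
```

```text
slim [ 0.5945 -0.3257  0.072 ] [-0.0288 -0.1826  3.3968]
gauge [ 0.5388 -0.2181  0.036 ] [8.9355 7.9832 6.9862]
```

View pics/w3c.png

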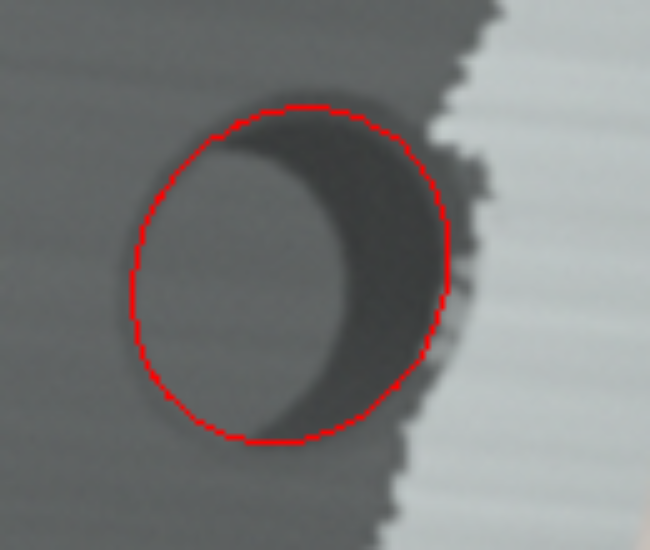

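The projected rim lies right on the bore, so the gauge is at (0.5393,-0.2185). Now descending and gripping.

Emit:
{"api": "carry_out", "payload": {"steps": [{"ax":0,"ay":0,"az":0,"x":0,"y":-0.18,"z":0,"fingers":6.5},{"ax":0,"ay":0,"az":0,"x":0,"y":0,"z":0.7,"fingers":6.5},{"ax":0,"ay":0,"az":0,"x":0,"y":0,"z":1,"fingers":6.5},{"ax":0,"ay":0,"az":0,"x":0,"y":0,"z":1,"fingers":6.5},{"ax":0,"ay":0,"az":0,"x":0,"y":0,"z":1,"fingers":6.5},{"ax":0,"ay":0,"az":0,"x":0,"y":0,"z":1,"fingers":6.5},{"ax":0,"ay":0,"az":0,"x":0,"y":0,"z":1,"fingers":6.5},{"ax":0,"ay":0,"az":0,"x":0,"y":0,"z":0.5,"fingers":6.5},{"ax":0,"ay":0,"az":0,"x":0,"y":0,"z":0,"fingers":6.5},{"ax":0,"ay":0,"az":0,"x":0,"y":0,"z":0,"fingers":6.5},{"ax":0,"ay":0,"az":0,"x":0,"y":0,"z":0,"fingers":4},{"ax":0,"ay":0,"az":0,"x":0,"y":0,"z":0,"fingers":3.5},{"ax":0,"ay":0,"az":0,"x":0,"y":0,"z":0,"fingers":3.2},{"ax":0,"ay":0,"az":0,"x":0,"y":0,"z":0,"fingers":2.9},{"ax":0,"ay":0,"az":0,"x":0,"y":0,"z":0,"fingers":2.6},{"ax":0,"ay":0,"az":0,"x":0,"y":0,"z":0,"fingers":2.4},{"ax":0,"ay":0,"az":0,"x":0,"y":0,"z":0,"fingers":2.0},{"ax":0,"ay":0,"az":0,"x":0,"y":0,"z":0,"fingers":2.0}]}}

```text
clock: 6.17
position: [0.5944, -0.3257, 0.0442]
eef_rot: [-3.141, 0.002, 2.787]
wrist_force: [-0.2, 0.1, 5.5]
grip_width: 0.0272
gripper_force: 58.7
```

Emit:
{"api": "carry_out", "payload": {"steps": [{"ax":0,"ay":0,"az":0,"x":0,"y":0,"z":-0.5,"fingers":2.0},{"ax":0,"ay":0,"az":0,"x":0,"y":0,"z":-1,"fingers":2.0},{"ax":0,"ay":0,"az":0,"x":0,"y":0,"z":-1.5,"fingers":2.0},{"ax":0,"ay":0,"az":0,"x":0,"y":0,"z":-1.5,"fingers":2.0},{"ax":0,"ay":0,"az":0,"x":0,"y":0,"z":-1.5,"fingers":2.0},{"ax":0,"ay":0,"az":0,"x":0,"y":0,"z":-0.5,"fingers":2.0},{"ax":0,"ay":0,"az":0,"x":0,"y":0,"z":0,"fingers":2.0},{"ax":0,"ay":0,"az":0,"x":0.9,"y":0.8,"z":0,"fingers":2.0},{"ax":0,"ay":0,"az":0,"x":1.6,"y":1.5,"z":0,"fingers":2.0},{"ax":0,"ay":0,"az":0,"x":2.0,"y":1.8,"z":0,"fingers":2.0},{"ax":0,"ay":0,"az":0,"x":2.0,"y":1.8,"z":0,"fingers":2.0},{"ax":0,"ay":0,"az":0,"x":1.5,"y":1.4,"z":0,"fingers":2.0},{"ax":0,"ay":0,"az":0,"x":0.89,"y":0.84,"z":0,"fingers":2.0},{"ax":0,"ay":0,"az":0,"x":0,"y":0,"z":0,"fingers":2.0},{"ax":0,"ay":0,"az":0,"x":0,"y":0,"z":0,"fingers":2.0},{"ax":0,"ay":0,"az":0,"x":0,"y":0,"z":0,"fingers":2.0}]}}

```text
clock: 7.5
position: [0.5391, -0.2188, 0.1081]
eef_rot: [-3.141, 0.0, 2.787]
wrist_force: [-0.3, -0.1, -0.9]
grip_width: 0.0267
gripper_force: 59.1
```

```bash
python3 - <<'E'
from h import *
s=state(); print(s["position"],s["eef_rot"],s["grip_width"],s["wrist_force"])
f=get("wrist","w4"); t=get("top","t4"); g=get("side","s4"); p=s["position"]
X=[[.5393,-.2185,.036],[p[0],p[1],.072+.0645],[p[0],p[1],.0645]]
def crop(f,u,v,w,h,k):
    u,v=int(u),int(v); u=max(u,0);v=max(v,0)
    return cv2.resize(f["frame"][v:v+h,u:u+w],(w*k,h*k),interpolation=cv2.INTER_CUBIC),u,v
im=np.zeros((600,800,3),np.uint8)
cs=proj(g,X); o=cs[1]-[50,35]; c,u,v=crop(g,*o,100,100,4); im[:400,:400]=c; print("side",u,v,cs)
cs=proj(f,X); c,u,v=crop(f,170,180,200,200,2); im[:400,400:]=c; print("wrist",cs)
cv2.imwrite("pics/c4.png",im[:400])
E
```

```text
[ 0.53914534 -0.21879906  0.10805951] [-3.14148992e+00  1.10453231e-04  2.78660480e+00] 0.026737648487327664 [-0.33512614 -0.11898826 -0.85340197]
side 231 155 [[282.78495445 233.1170596 ]
 [281.90309371 190.77213269]
 [282.50720163 221.7855297 ]]
wrist [[277.85119292 207.92143315]
 [277.16526708 277.16000425]
 [277.33762808 221.3325518 ]]
```

View pics/c4.png

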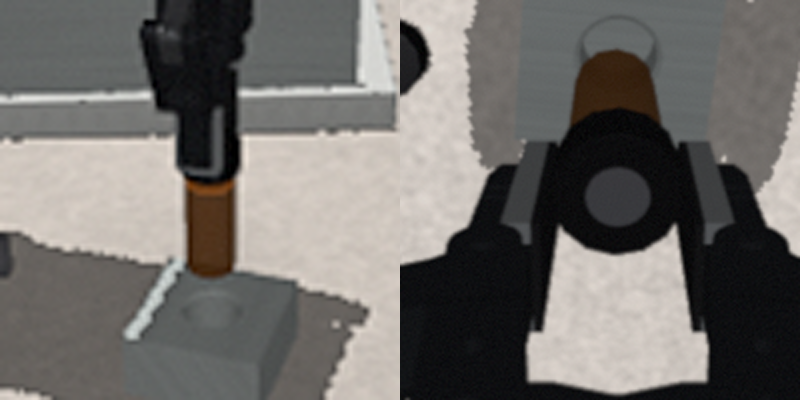

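The vial is held upright over the bore. The side crop has the foot at (211,272) and the bore at (213,312), and in the wrist view both are centred. Lowering it in.

Emit:
{"api": "carry_out", "payload": {"steps": [{"ax":0,"ay":0,"az":0,"x":0,"y":0,"z":1,"fingers":2.0},{"ax":0,"ay":0,"az":0,"x":0,"y":0,"z":1,"fingers":2.0},{"ax":0,"ay":0,"az":0,"x":0,"y":0,"z":0.3,"fingers":2.0},{"ax":0,"ay":0,"az":0,"x":0,"y":0,"z":0.3,"fingers":2.0},{"ax":0,"ay":0,"az":0,"x":0,"y":0,"z":0.2,"fingers":2.0},{"ax":0,"ay":0,"az":0,"x":0,"y":0,"z":0.2,"fingers":2.0},{"ax":0,"ay":0,"az":0,"x":0,"y":0,"z":0.2,"fingers":2.0},{"ax":0,"ay":0,"az":0,"x":0,"y":0,"z":0,"fingers":2.0},{"ax":0,"ay":0,"az":0,"x":0,"y":0,"z":0,"fingers":2.0}]}}

```text
clock: 8.4
position: [0.5389, -0.2182, 0.0764]
eef_rot: [-3.142, 0.0, 2.787]
wrist_force: [-0.0, 0.6, -0.0]
grip_width: 0.0267
gripper_force: 59.1
```

Emit:
{"api": "carry_out", "payload": {"steps": [{"ax":0,"ay":0,"az":0,"x":0,"y":0,"z":0.4,"fingers":2.0},{"ax":0,"ay":0,"az":0,"x":0,"y":0,"z":0.4,"fingers":2.0},{"ax":0,"ay":0,"az":0,"x":0,"y":0,"z":0.4,"fingers":2.0},{"ax":0,"ay":0,"az":0,"x":0,"y":0,"z":0.4,"fingers":2.0},{"ax":0,"ay":0,"az":0,"x":0,"y":0,"z":0.3,"fingers":2.0},{"ax":0,"ay":0,"az":0,"x":0,"y":0,"z":0.2,"fingers":2.0},{"ax":0,"ay":0,"az":0,"x":0,"y":0,"z":0,"fingers":2.0},{"ax":0,"ay":0,"az":0,"x":0,"y":0,"z":0,"fingers":2.0},{"ax":0,"ay":0,"az":0,"x":0,"y":0,"z":0,"fingers":2.0},{"ax":0,"ay":0,"az":0,"x":0,"y":0,"z":0,"fingers":2.0}]}}

```text
clock: 9.23
position: [0.5389, -0.2183, 0.0555]
eef_rot: [-3.142, 0.0, 2.787]
wrist_force: [-0.2, 0.3, -0.5]
grip_width: 0.0264
gripper_force: 59.1
```

Emit:
{"api": "carry_out", "payload": {"steps": [{"ax":0,"ay":0,"az":0,"x":0,"y":0,"z":0.1,"fingers":2.0},{"ax":0,"ay":0,"az":0,"x":0,"y":0,"z":0.05,"fingers":2.0},{"ax":0,"ay":0,"az":0,"x":0,"y":0,"z":0,"fingers":2.0},{"ax":0,"ay":0,"az":0,"x":0,"y":0,"z":0,"fingers":2.0},{"ax":0,"ay":0,"az":0,"x":0,"y":0,"z":0,"fingers":2.0}]}}

```text
clock: 9.65
position: [0.5391, -0.2183, 0.0542]
eef_rot: [-3.142, 0.001, 2.787]
wrist_force: [-0.9, -0.4, 5.4]
grip_width: 0.0263
gripper_force: 59.7
```

Contact at TCP z = 0.054, which is 0.010 + 0.044, so the vial is fully home. Lifting out and crossing high over the guard to a spot where the wrist camera can see the pocket.

Emit:
{"api": "carry_out", "payload": {"steps": [{"ax":0,"ay":0,"az":0,"x":0,"y":0,"z":-0.5,"fingers":2.0},{"ax":0,"ay":0,"az":0,"x":0,"y":0,"z":-0.8,"fingers":2.0},{"ax":0,"ay":0,"az":0,"x":0,"y":0,"z":-0.8,"fingers":2.0},{"ax":0,"ay":0,"az":0,"x":0,"y":0,"z":-0.8,"fingers":2.0},{"ax":0,"ay":0,"az":0,"x":0,"y":0,"z":-0.8,"fingers":2.0},{"ax":0,"ay":0,"az":0,"x":0,"y":0,"z":-1.0,"fingers":2.0},{"ax":0,"ay":0,"az":0,"x":0,"y":0,"z":-1.5,"fingers":2.0},{"ax":0,"ay":0,"az":0,"x":0,"y":0,"z":-2.0,"fingers":2.0},{"ax":0,"ay":0,"az":0,"x":0,"y":0,"z":-2.0,"fingers":2.0},{"ax":0,"ay":0,"az":0,"x":0,"y":0,"z":-2.0,"fingers":2.0},{"ax":0,"ay":0,"az":0,"x":0,"y":0,"z":-2.0,"fingers":2.0},{"ax":0,"ay":0,"az":0,"x":0,"y":0,"z":-1.5,"fingers":2.0},{"ax":0,"ay":0,"az":0,"x":0,"y":0,"z":-0.5,"fingers":2.0},{"ax":0,"ay":0,"az":0,"x":0,"y":0,"z":0,"fingers":2.0},{"ax":0,"ay":0,"az":0,"x":0,"y":0,"z":0,"fingers":2.0}]}}

```text
clock: 10.9
position: [0.5385, -0.2181, 0.2154]
eef_rot: [3.142, -0.001, 2.787]
wrist_force: [-0.7, 0.8, -1.1]
grip_width: 0.026
gripper_force: 59.1
```

Emit:
{"api": "carry_out", "payload": {"steps": [{"ax":0,"ay":0,"az":0,"x":-0.2,"y":0.9,"z":0,"fingers":2.0},{"ax":0,"ay":0,"az":0,"x":-0.3,"y":1.5,"z":0,"fingers":2.0},{"ax":0,"ay":0,"az":0,"x":-0.4,"y":1.9,"z":0,"fingers":2.0},{"ax":0,"ay":0,"az":0,"x":-0.4,"y":1.9,"z":0,"fingers":2.0},{"ax":0,"ay":0,"az":0,"x":-0.4,"y":1.9,"z":0,"fingers":2.0},{"ax":0,"ay":0,"az":0,"x":-0.4,"y":1.9,"z":0,"fingers":2.0},{"ax":0,"ay":0,"az":0,"x":-0.4,"y":1.9,"z":0,"fingers":2.0},{"ax":0,"ay":0,"az":0,"x":-0.4,"y":1.9,"z":0,"fingers":2.0},{"ax":0,"ay":0,"az":0,"x":-0.4,"y":1.9,"z":0,"fingers":2.0},{"ax":0,"ay":0,"az":0,"x":-0.4,"y":1.9,"z":0,"fingers":2.0},{"ax":0,"ay":0,"az":0,"x":-0.4,"y":1.9,"z":0,"fingers":2.0},{"ax":0,"ay":0,"az":0,"x":-0.4,"y":1.9,"z":0,"fingers":2.0},{"ax":0,"ay":0,"az":0,"x":-0.4,"y":1.9,"z":0,"fingers":2.0},{"ax":0,"ay":0,"az":0,"x":-0.4,"y":1.9,"z":0,"fingers":2.0},{"ax":0,"ay":0,"az":0,"x":-0.3,"y":1.4,"z":0,"fingers":2.0},{"ax":0,"ay":0,"az":0,"x":-0.1,"y":0.7,"z":0,"fingers":2.0},{"ax":0,"ay":0,"az":0,"x":0,"y":0,"z":0,"fingers":2.0},{"ax":0,"ay":0,"az":0,"x":0,"y":0,"z":0,"fingers":2.0}]}}

```text
clock: 12.4
position: [0.6867, 0.0181, 0.2149]
eef_rot: [-3.141, -0.001, 2.787]
wrist_force: [-0.0, -0.2, -0.3]
grip_width: 0.0262
gripper_force: 59.1
```

```bash
python3 - <<'E'
from h import *
s=state(); print(s["position"],s["eef_rot"],s["grip_width"],s["wrist_force"])
f=get("wrist","w5")
im=cv2.resize(f["frame"],(800,600),interpolation=cv2.INTER_CUBIC)
a=np.linspace(0,2*np.pi,60)
for (x,y),c in(((.588,.0535),(0,0,255)),((.589,.0574),(0,255,0))):
    q=proj(f,[[x+.014*np.cos(t),y+.014*np.sin(t),.095] for t in a])*10/7; print(q.mean(0))
cv2.imwrite("pics/w5b.png",im)
E
```

```text
[0.68671296 0.0180965  0.21494709] [-3.14098230e+00 -1.26609158e-03  2.78721534e+00] 0.026248082178780826 [-0.03436275 -0.15519516 -0.33208813]
[394.60608413  79.94580528]
[402.21947937  79.0972868 ]
```

View pics/w5b.png

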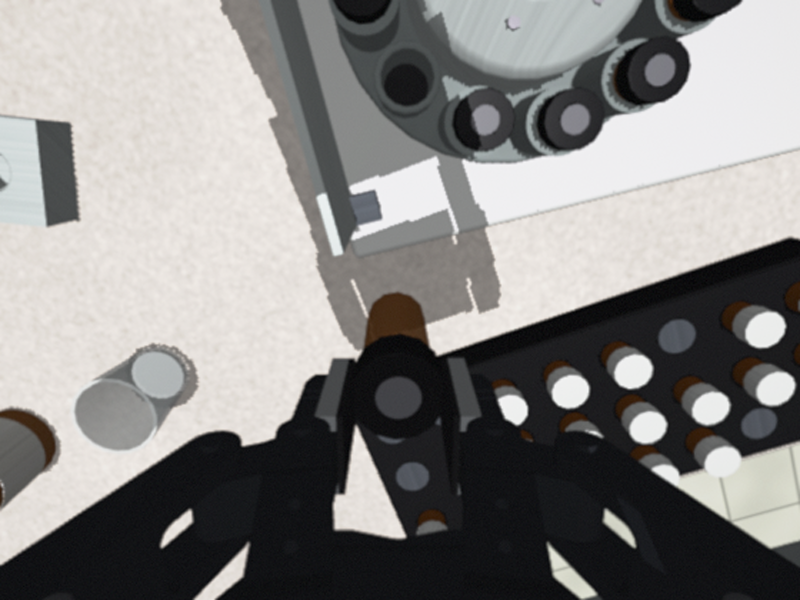

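The empty pocket's mouth is seen from close by at about (407,83), with the guard on its left and fixed vials on its right. The held cap is at (398,392).

```bash
python3 - <<'E'
from h import *
from scipy.spatial.transform import Rotation as Ro
np.set_printoptions(precision=4,suppress=True)
f=load("w5"); g=lambda u,v,z:at(f,(u+.5)*.7-.5,(v+.5)*.7-.5,z)
s=state(); R=Ro.from_euler("xyz",s["eef_rot"]).as_matrix(); p=s["position"]
X=g(407.5,83,.095); print(X,100*R.T@(X-p)); C=g(398,393,p[2]+.072-.0442); print("cap",C, 100*R.T@(C-p))
# neighbours cap tops z=.119
N=[g(486,119,.119),g(575,119,.119),g(660,70,.119)]; print(N,[np.linalg.norm((n-X)[:2]) for n in N])
im=cv2.resize(f["frame"][20:120,230:380],None,fx=5,fy=5,interpolation=cv2.INTER_CUBIC)
a=np.linspace(0,2*np.pi,60)
for r,c in((.014,(0,0,255)),(.018,(0,255,0))):
    q=(proj(f,[[X[0]+r*np.cos(t),X[1]+r*np.sin(t),.095] for t in a])-[230,20]+.5)*5-.5
    cv2.polylines(im,[np.round(q*8).astype(int)],True,c,1,shift=3)
cv2.imwrite("pics/w5c.png",im)
E
```

```text
[0.5917 0.0593 0.095 ] [10.343   0.6193 12.0335]
cap [0.6862 0.0189 0.243 ] [ 0.0966  0.1042 -2.78  ]
[array([0.6228, 0.0887, 0.119 ]), array([0.638 , 0.1296, 0.119 ]), array([0.6306, 0.173 , 0.119 ])] [np.float64(0.042702534136126034), np.float64(0.08416625092665035), np.float64(0.12017127509322513)]
```

View pics/w5c.png

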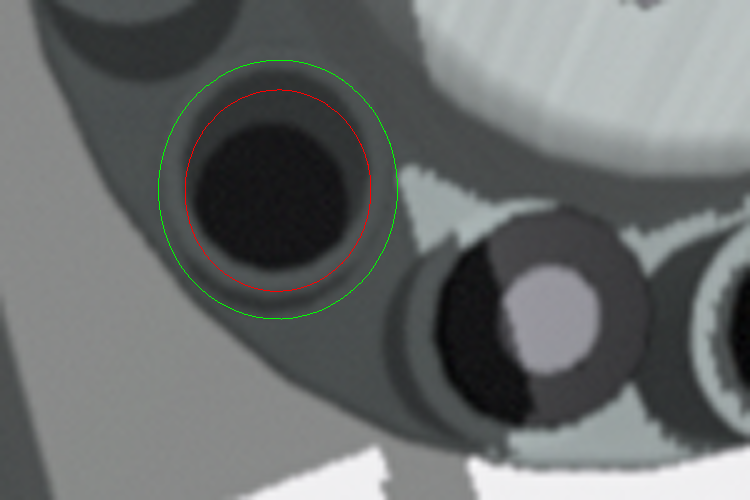

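The crop shows my guess sitting a bit low. The black disc (u 193–350, top v about 125) is the pocket's floor, and the near inner rim edge is at v of about 271. I'll fit the centre to those edges.

```bash
python3 - <<'E'
from h import *
from scipy.optimize import least_squares
from scipy.spatial.transform import Rotation as Ro
np.set_printoptions(precision=4,suppress=True)
f=load("w5"); a=np.linspace(0,2*np.pi,120)
def ell(c,r,z): return (proj(f,np.c_[c[0]+r*np.cos(a),c[1]+r*np.sin(a),0*a+z])-[230,20]+.5)*5-.5
def feat(c):
    F=ell(c,.014,.045); M=ell(c,.014,.095)
    return np.array([F[:,0].min(),F[:,0].max(),F[:,1].min(),M[:,1].max()])
m=np.array([193,350,125,271]); r=least_squares(lambda c:(feat(c)-m),[.5917,.0593],diff_step=1e-4)
X=np.r_[r.x,.095]; print(X,feat(X)-m)
s=state(); R=Ro.from_euler("xyz",s["eef_rot"]).as_matrix(); print(100*R.T@(X-s["position"]))
im=cv2.resize(f["frame"][20:120,230:380],None,fx=5,fy=5,interpolation=cv2.INTER_CUBIC)
for rr,z,c in((.014,.095,(0,0,255)),(.018,.095,(0,255,0)),(.014,.045,(255,255,0))):
    cv2.polylines(im,[np.round(ell(X,rr,z)*8).astype(int)],True,c,1,shift=3)
cv2.imwrite("pics/w5d.png",im)
E
```

```text
[0.5893 0.0601 0.095 ] [-0.3089  0.3093 -2.4229  2.1685]
[10.5956  0.61   12.0337]
```

View pics/w5d.png

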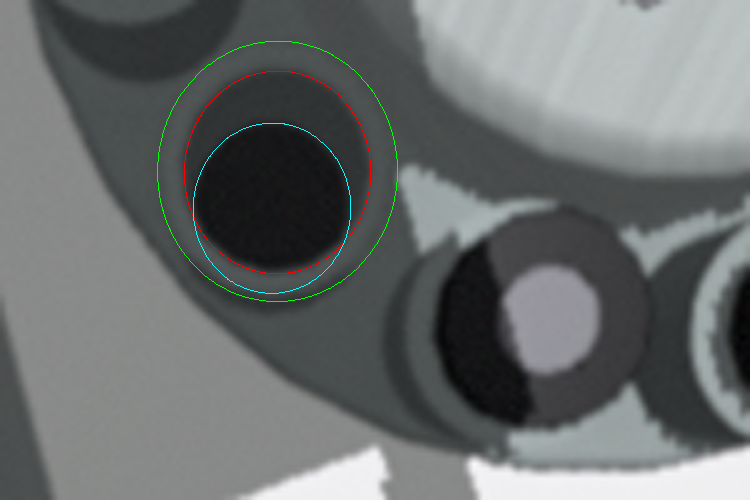

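The fit matches mouth, rim and floor, putting the pocket at (0.589,0.060). Moving over it and then down to about 1 cm above the mouth.

Emit:
{"api": "carry_out", "payload": {"steps": [{"ax":0,"ay":0,"az":0,"x":0.6,"y":0.1,"z":0,"fingers":2.0},{"ax":0,"ay":0,"az":0,"x":1.2,"y":0.1,"z":0,"fingers":2.0},{"ax":0,"ay":0,"az":0,"x":1.5,"y":0.1,"z":0,"fingers":2.0},{"ax":0,"ay":0,"az":0,"x":1.5,"y":0.1,"z":0,"fingers":2.0},{"ax":0,"ay":0,"az":0,"x":1.5,"y":0.1,"z":0,"fingers":2.0},{"ax":0,"ay":0,"az":0,"x":1.5,"y":0.1,"z":0,"fingers":2.0},{"ax":0,"ay":0,"az":0,"x":1.3,"y":0,"z":0,"fingers":2.0},{"ax":0,"ay":0,"az":0,"x":0.9,"y":0,"z":0,"fingers":2.0},{"ax":0,"ay":0,"az":0,"x":0.5,"y":0,"z":0,"fingers":2.0},{"ax":0,"ay":0,"az":0,"x":0,"y":0,"z":0,"fingers":2.0},{"ax":0,"ay":0,"az":0,"x":0,"y":0,"z":0,"fingers":2.0},{"ax":0,"ay":0,"az":0,"x":0,"y":0,"z":0,"fingers":2.0}]}}

```text
clock: 13.45
position: [0.5912, 0.0598, 0.2158]
eef_rot: [3.142, 0.0, 2.786]
wrist_force: [0.4, -0.8, -0.8]
grip_width: 0.0261
gripper_force: 59.1
```

Emit:
{"api": "carry_out", "payload": {"steps": [{"ax":0,"ay":0,"az":0,"x":0.15,"y":0,"z":0.3,"fingers":2.0},{"ax":0,"ay":0,"az":0,"x":0,"y":0,"z":0.7,"fingers":2.0},{"ax":0,"ay":0,"az":0,"x":0,"y":0,"z":0.8,"fingers":2.0},{"ax":0,"ay":0,"az":0,"x":0,"y":0,"z":0.8,"fingers":2.0},{"ax":0,"ay":0,"az":0,"x":0,"y":0,"z":0.8,"fingers":2.0},{"ax":0,"ay":0,"az":0,"x":0,"y":0,"z":0.7,"fingers":2.0},{"ax":0,"ay":0,"az":0,"x":0,"y":0,"z":0.7,"fingers":2.0},{"ax":0,"ay":0,"az":0,"x":0,"y":0,"z":0.6,"fingers":2.0},{"ax":0,"ay":0,"az":0,"x":0,"y":0,"z":0.5,"fingers":2.0},{"ax":0,"ay":0,"az":0,"x":0,"y":0,"z":0.4,"fingers":2.0},{"ax":0,"ay":0,"az":0,"x":0,"y":0,"z":0.3,"fingers":2.0},{"ax":0,"ay":0,"az":0,"x":0,"y":0,"z":0,"fingers":2.0},{"ax":0,"ay":0,"az":0,"x":0,"y":0,"z":0,"fingers":2.0},{"ax":0,"ay":0,"az":0,"x":0,"y":0,"z":0,"fingers":2.0},{"ax":0,"ay":0,"az":0,"x":0,"y":0,"z":0,"fingers":2.0},{"ax":0,"ay":0,"az":0,"x":0,"y":0,"z":0,"fingers":2.0}]}}

```text
clock: 14.78
position: [0.5895, 0.0606, 0.1501]
eef_rot: [3.141, 0.0, 2.787]
wrist_force: [-0.7, -0.3, -1.0]
grip_width: 0.0266
gripper_force: 59.1
```

```bash
python3 -c "
from h import *
s=state(); print(s['position'],s['qvel'],s['gripper_force'],s['wrist_force']); print(finish_job())"
```

```text
[0.58946343 0.06064875 0.15006217] [-0.00050698  0.00089362  0.00047725  0.00232205 -0.00062812 -0.0009185 ] 59.127066135406494 [-0.70872315 -0.33233699 -1.00872768]
the job is handed in; nothing more can be done
None
```

I handed the job in at about 15 s with the slim vial, after it had gone fully home in the gauge, held still and upright about 11 mm above the empty pocket and in line with it; the other vial was never touched, no contact with the sampler showed in the force readings, and the hand-in gave no verdict.

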